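# Back the model turntable off one notch

### The job

The ratchet turntable has been clicked one notch too far. With a fingertip, tip the red ball lever over to lift the pawl until it stays up by itself; then push the turntable back exactly one notch (clockwise seen from above) by one of its upright posts; then tip the lever back so that the pawl drops fully into that next notch. The stone model just rides round on the turntable: do not touch or lift it, and leave the pot, the brass cap and the putty cup where they stand.

Things in the scene. Friction and masses are not known exactly. Their poses are not given: they have to be found in the camera images.
- stand: Fixed blue foot of the turntable, a round plate 188 mm across and 14 mm thick; origin at the centre of its underside, on the worktop, on the vertical axis of the wheel. z up. The pawl's blue bracket stands on its -y side, outside the wheel: 26 mm along x, y from -91 to -81 mm, top 76 mm above the worktop, at x = -45 mm. All offsets below are in this frame.
- wheel_top (a point): Centre of the top of the cork disc (94 mm across, top 36 mm above the worktop) on the dark steel wheel, on its axis. The wheel is 166 mm across, its top at 34 mm. Round the cork stands a ring of 12 bright upright saw teeth (radius 52 to 66 mm, crests at 44 mm), outside it three upright posts.
- wheel (a joint): Wheel angle (rad); grows as it turns BACK, clockwise from above; range -0.6 to 1.15. One notch is 0.5236. The pawl is fully down in its first notch at -0.07 to 0.07 (the start) and in the next one back at 0.455 to 0.59. With the pawl down, steep tooth faces stop it turning back. Friction 0.12 N m, about 2 N at a post: it stays where it is left.
- pawl (a joint): Angle (rad) of the brass pawl about a level axis along the stand's y through x = -45, z = 62 mm: 0 down in a notch, 0.96 fully lifted (both stops). Grows as the ball tips to the stand's -x. The heavy ball throws it over: let go below about 0.4 it falls down, above about 0.55 it goes up to 0.96 and stays. Under 2 N at the ball moves it.
- pawl_ball (a point): Centre of the red ball, 22 mm across, on a 52 mm long rod (7 mm thick) from the pawl's axis. In the stand's frame at (-27, -105, 111) mm with the pawl down and about (-75, -105, 105) mm with it lifted; at most 125 mm high at its top on the way.
- pawl_nose (a point): Middle of the underside of the pawl's nose (7 mm by 12 mm): with the pawl down at (0, -59, 36) mm in the stand's frame.
- post_left (a point): Centre of the top of one upright post, 10 mm thick with a black cap, radius 74 mm from the wheel's axis, standing from the wheel's top (34 mm) to 96 mm above the worktop (a collar 16 mm across up to 40 mm). At joint wheel 0 it stands on the stand's +y side, at (0, 74) mm; turning back moves it toward +x.
- post_near (a point): The same for the post at (-74, 0) mm at joint wheel 0; turning back moves it toward +y.
- post_far (a point): The same for the post at (74, 0) mm at joint wheel 0; turning back moves it toward -y.
- stone_model: Loose stone cast of a dental arch, 56x63x27 mm, standing on the cork disc in the middle of the wheel; origin at the centre of its underside.
- white_pot: Bystander: loose white screw pot, 48 mm across, 49 mm high; origin at the centre of its underside.
- burner_cap: Bystander: loose brass cap, 22 mm across, 24 mm high; origin at the centre of its underside.
- grey_putty: Bystander: loose small grey putty cup, 34 mm across, 26 mm high; origin at the centre of its underside.
Things that resemble listed ones, but are neither listed nor needed, are in the scene too. Of the things that look like the stone_model, the largest one is meant.

How it is judged:
By the outcome, as a careful person would: the job done as asked, in the order asked, and still so for the second after the job is handed in, with the robot touching nothing.
It also fails if it takes over 64 s, if anything falls off the work surface, if the arm or the gripper's body presses on something with over 40 N, if the wrist force passes 120 N, or if a joint passes its speed limit or range.

### The arm

A 6-joint arm with a two-finger parallel gripper is mounted at the origin on a cart in front of the work surface, level with it; the furniture and walls round the work are solid. World frame = base frame: x ahead of the robot, y to its left, z up, the work surface at z = 0. Lengths are in m, angles in rad, forces in N, time in s.
With the tool pointing down it reaches from about 0.3 to 0.875 m from the base axis. Payload 6.4 kg.
Tool frame: the origin (TCP) lies between the finger pads; the fingertips stand ctrl.tip_extent ahead of it and the grasp point (between the pads) is the TCP (ctrl.tip_extent is the distance from the TCP to the fingertips, in m); z points along the fingers, y is the line along which they close (so a half turn about z gives the same grasp; the last joint's range is limited). The gripper opens to 85 mm and grips with 20 to 120 N. Pads are 22 mm wide; open, the fingers measure 114 mm over their backs; the gripper's body (76 mm by 85 mm) begins 54 mm behind the grasp point. The pads swing forward as they close: fully open they stand 13 mm farther back than shut.
Start: joints at [-1.489, 0.181, 1.607, -0, 1.354, -0.206], TCP at [0.163, -0.551, 0.25] pointing down, gripper open.
Joint ranges: [-2.99, 2.99], [-0.89, 2.07], [0.3, 2.58], [-1.14, 4.28], [0, 2.63], [-3.12, 3.12]. Speed limits (rad/s): [2.57, 2.57, 3.01, 3.14, 3.14, 3.14].

### API

Orientations are given as a unit quaternion [w, x, y, z].
In Python, from bench import ctrl gives the robot as it stands.
- The arm moves only by the tool send_rows, never from a script. Its arguments are lists of equal length, an entry for each row: "dr": the turn, a rotation vector about the tool's x, y, z in units of 6 degrees (1.0 is 6 degrees), a list of three; "xyz": the shift along the tool's x, y, z in cm, a list of three; "jaw": the opening in per cent of the stroke, from 0 (shut) to 100 (fully open). In form: {"dr": [[wx, wy, wz], ...], "xyz": [[dx, dy, dz], ...], "jaw": [jaw, ...]}. A call has exactly 8 rows; each row is the pose to reach, as a shift and turn from the pose commanded when the call began, along the tool's axes at that moment; what a row does not reach only later rows make up. A row lasts 1/8 s, in which the tool goes at most 62.5 mm and 10.7 degrees, less where a joint would pass 70% of its speed; a pose out of reach is approached as far as the arm can. A call with a gripper value outside its range is refused whole. The fingers move at their own pace and stop on an object; the grip force is fixed at half the most. Time passes only in rows, so rows that repeat a pose let the fingers close, or fill a call up. It gives the time, the measured TCP pose, the force, the opening and the grip force at its end, in the units of the state.
- ctrl.get_obs(): the state, without advancing time (a new reading comes with each control period).
- ctrl.camera(name): name is "side" or "top" or "wrist"; returns the picture (480x640x3 uint8, red, green, blue); there is no depth.
- ctrl.calibration(name): a dict with "camera_matrix" (3x3 intrinsics, pixels), "world_from_camera" (4x4, takes a point from camera to world coordinates). Camera axes: x right, y up, looking along -z (the intrinsics and any distortion apply to the point x, -y, -z); pixel columns grow to the right and rows downward; lengths in m; the calibration is good to about 2 mm. The wrist camera is an equidistant fisheye: a pixel r from the principal point sees the ray r / f radians off the axis. A picture is of the moment at which its call begins: read the wrist's pose just before it. calibration takes no time and is no camera call; for the wrist camera it gives the pose at the moment of the call.
- ctrl.hand_in(): hands the job in; it is judged then, once.
The state is a dict: "time_s": time; "q": joint angles; "dq": joint speeds; "joint_efforts": joint torques, N m; "eef_pos": TCP position; "eef_rot": TCP orientation; "wrist_force": force on the tool from outside, world axes, zero at the start; "torque": the same for the moment, N m; "opening": opening from 0.0 (shut) to 1.0 (fully open); "grasp_force": force on a finger pad.
Only numpy, scipy, OpenCV 4.12 (cv2) and the standard library are available. Lean on these libraries where they do the work, as an engineer would, in place of code of your own. Each camera call takes 0.05 s, during which the arm holds its last target. There are 200 camera calls.

## Working session

There is one attempt and no reset: what is moved stays moved. The work goes in short steps, Python scripts to look and compute and a tool call to move; the robot and the scene stay as the last step left them, time stands still between calls to the robot, and variables do not carry over. Pictures are saved under pics/ and viewed, at most 10 in all, crops included, and the job is handed in when it is done.

Besides the shell and the picture viewer there is one more tool, called after "Call:" by a JSON object that holds its "method" and its "body". send_rows: Moves the arm, as the interface text tells. Its arguments: {"type":"object","properties":{"dr":{"type":"array","items":{"type":"array","items":{"type":"number"}}},"xyz":{"type":"array","items":{"type":"array","items":{"type":"number"}}},"jaw":{"type":"array","items":{"type":"number"}}},"required":["dr","xyz","jaw"]}

```bash
ls; mkdir -p pics; python3 - <<'E'
from bench import ctrl
import cv2,numpy as np
for n in("top","side"):
    cv2.imwrite(f"pics/{n}0.png",cv2.cvtColor(ctrl.camera(n),cv2.COLOR_RGB2BGR))
    c=ctrl.calibration(n);print(n,{k:np.round(v,4) if not isinstance(v,str) else v for k,v in c.items()})
o=ctrl.get_obs();print(o,ctrl.tip_extent)
E
```

```text
pics
top {'camera_matrix': array([[622.1398,   0.    , 312.1895],
       [  0.    , 622.1398, 239.7231],
       [  0.    ,   0.    ,   1.    ]]), 'world_from_camera': array([[ 0.0132,  0.9995, -0.0295,  0.4943],
       [-0.9999,  0.0135,  0.0104, -0.1872],
       [ 0.0108,  0.0294,  0.9995,  1.1884],
       [ 0.    ,  0.    ,  0.    ,  1.    ]])}
side {'camera_matrix': array([[568.5901,   0.    , 317.4857],
       [  0.    , 568.5901, 241.3219],
       [  0.    ,   0.    ,   1.    ]]), 'world_from_camera': array([[ 0.9361,  0.1506, -0.318 ,  0.2323],
       [-0.3518,  0.411 , -0.841 , -1.0094],
       [ 0.004 ,  0.8991,  0.4377,  0.5369],
       [ 0.    ,  0.    ,  0.    ,  1.    ]])}
{'time_s': 0.1, 'q': array([-1.48931442e+00,  1.81466665e-01,  1.60790156e+00,  8.90885608e-06,
        1.35379082e+00, -2.06297496e-01]), 'dq': array([ 1.58700016e-03, -2.51986762e-03, -3.00876061e-03,  4.14294902e-05,
       -1.18112871e-03, -2.44617731e-04]), 'joint_efforts': array([ 4.21300565e-04, -4.45876837e+01, -3.52237236e+01, -2.25067497e-04,
        4.24923943e-03, -1.44757507e-06]), 'eef_pos': array([ 0.16318103, -0.55087896,  0.24947738]), 'eef_rot': array([-7.81396748e-04,  9.89665560e-01,  1.43392698e-01,  5.31863420e-05]), 'wrist_force': array([-0.63123367, -0.24487317,  0.27140699]), 'torque': array([-0.01071425,  0.03008588, -0.02487622]), 'grasp_force': 0.0, 'opening': 1.0019431471288698} 0.019
```

View pics/top0.png

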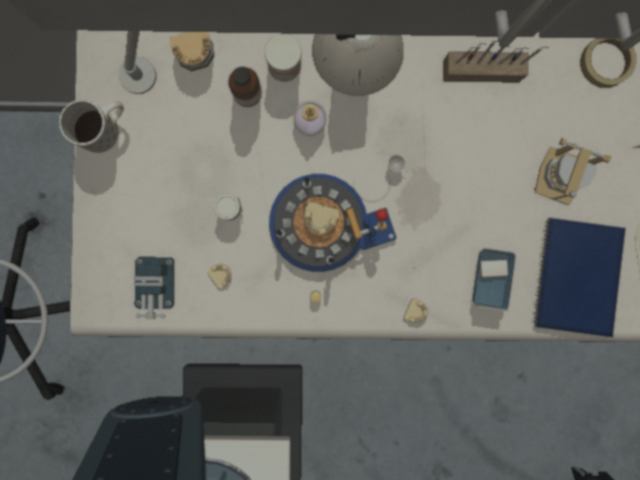

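View pics/side0.png

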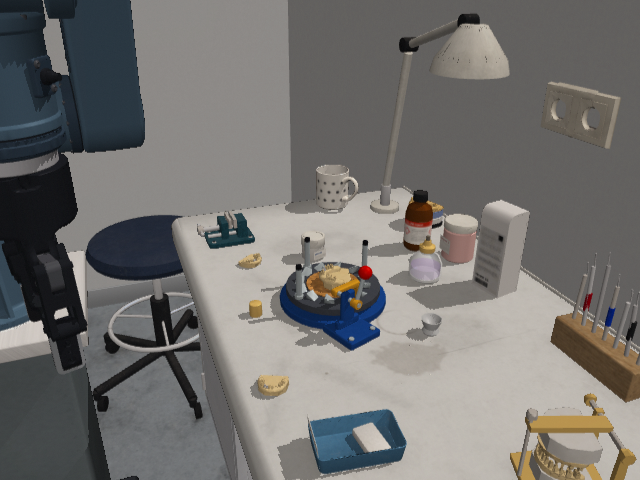

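```bash
cat > h.py <<'E'
from bench import ctrl
import cv2,numpy as np
def grab(n,f=None):
    im=ctrl.camera(n)
    if f: cv2.imwrite(f"pics/{f}.png",cv2.cvtColor(im,cv2.COLOR_RGB2BGR))
    return im
def ray(n,uv):
    c=ctrl.calibration(n);K=c["camera_matrix"];T=c["world_from_camera"]
    d=np.array([(uv[0]-K[0,2])/K[0,0],-(uv[1]-K[1,2])/K[1,1],-1]);return T[:3,3],T[:3,:3]@d
def plane(n,uv,z):
    o,d=ray(n,uv);return o+d*(z-o[2])/d[2]
def two(a,b):
    (o1,d1),(o2,d2)=a,b
    s=np.linalg.lstsq(np.c_[d1,-d2],o2-o1,rcond=None)[0]
    p,q=o1+d1*s[0],o2+d2*s[1];return (p+q)/2,np.linalg.norm(p-q)
def blobs(m,lo=4):
    n,_,st,c=cv2.connectedComponentsWithStats(m.astype(np.uint8));return [(tuple(np.round(c[i],1)),int(st[i,4])) for i in range(1,n) if st[i,4]>=lo]
def red(im):
    r,g,b=[im[...,i].astype(int) for i in range(3)];return (r>120)&(g<60)&(b<60)
E
python3 - <<'E'
from h import *
t=grab("top");s=grab("side")
bt=[b for b in blobs(red(t),10)];bs=blobs(red(s),10);print(bt,bs)
sel=lambda B,x,y:min(B,key=lambda b:abs(b[0][0]-x)+abs(b[0][1]-y))[0]
ball=two(ray("top",sel(bt,382,215)),ray("side",sel(bs,366,272)));print("ball",ball)
r,g,b=[t[...,i].astype(int) for i in range(3)]
m=(b>r+35)&(b>g+20);m[:,:262]=0;m[:,375:]=0;m[:165]=0;m[280:]=0
ys,xs=np.nonzero(m)
P=np.array([plane("top",(x,y),.014)[:2] for x,y in zip(xs,ys)])
h=cv2.convexHull(P[xs<355].astype(np.float32))[:,0]
c,R=cv2.minEnclosingCircle(P[(xs<352)].astype(np.float32));print("circ",c,R)
g2=t.max(2)<45; g2[:, :265]=0;g2[:,345:]=0;g2[:170]=0;g2[275:]=0
for q,a in blobs(g2,5):print(q,a,plane("top",q,.096)[:2])
S=lambda im,x0,y0,x1,y1,f:cv2.resize(im[y0:y1,x0:x1],None,fx=f,fy=f,interpolation=cv2.INTER_CUBIC)
A=np.hstack([S(t,260,165,405,285,3)[:360,:400],S(s,270,220,403,340,3)[:360,:400]])
cv2.imwrite("pics/crop1.png",cv2.cvtColor(A,cv2.COLOR_RGB2BGR));print(A.shape)
E
```

```text
[((np.float64(381.7), np.float64(213.3)), 55)] [((np.float64(422.4), np.float64(223.8)), 51), ((np.float64(365.5), np.float64(271.2)), 116)]
ball (array([ 0.57321046, -0.31820377,  0.11275733]), np.float64(0.0006251879340252865))
circ (0.5748978853225708, -0.20050334930419922) 0.08887342363595963
(360, 799, 3)
```

View pics/crop1.png

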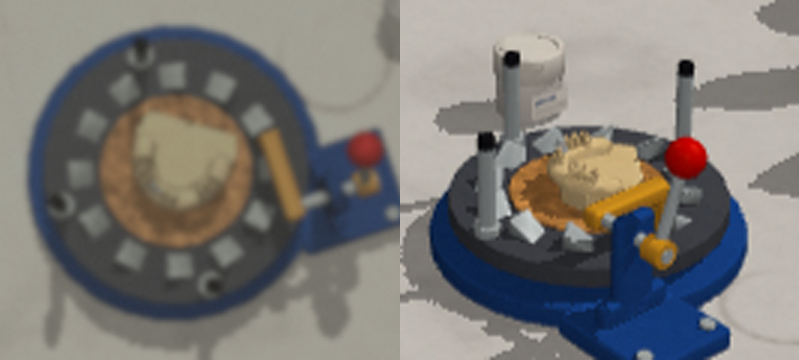

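```bash
python3 - <<'E'
from h import *
P={}
for n,a,b in(("far",(306,181),(365.3,242)),("left",(279.5,232.7),(307.3,238.6)),("near",(329.5,261),(298.7,266.3))):
    p,e=two(ray("top",a),ray("side",b));P[n]=p;print(n,p.round(4),round(e,4),plane("top",a,.096).round(4))
src=np.array([[.074,0],[0,.074],[-.074,0],[-.027,-.105]]);dst=np.array([P["far"][:2],P["left"][:2],P["near"][:2],[.5732,-.3182]])
ms,md=src.mean(0),dst.mean(0);U,_,V=np.linalg.svd((dst-md).T@(src-ms));R=U@V;t=md-R@ms
print("yaw",np.degrees(np.arctan2(R[1,0],R[0,0])),"c",t,"res",(dst-src@R.T-t).round(4))
# bystanders approx: pot, cap, other
for n,uv,z in(("pot",(229,208),.049),("cap",(315,297),.024),("putty",(396,164),.026),("tooth",(220,277),.01)):print(n,plane("top",uv,z).round(3))
E
```

```text
far [ 0.6321 -0.1871  0.0926] 0.004 [ 0.6299 -0.1863  0.096 ]
left [ 0.5395 -0.1414  0.0941] 0.0027 [ 0.5381 -0.141   0.096 ]
near [ 0.4917 -0.2303  0.0918] 0.0045 [ 0.4896 -0.2295  0.096 ]
yaw 18.598337300544976 c [ 0.56305361 -0.20974846] res [[-0.001  -0.0009]
 [ 0.     -0.0018]
 [-0.0012  0.003 ]
 [ 0.0022 -0.0003]]
pot [ 0.584 -0.046  0.049]
cap [ 0.422 -0.206  0.024]
putty [ 0.673 -0.355  0.026]
tooth [ 0.456 -0.026  0.01 ]
```

Candidates: the ball lever is the only red ball (top 382,213; side 365,271), while the other red blob (side 422,224) is a bottle label. The posts have black caps: far (306,182), left (280,233) and near (329,261) in the top view. The crop confirms the blue bracket on the stand's -y side and the stone model (320,215) on the cork.

Call:
{"method": "send_rows", "body": {"dr": [[0,0,-0.35],[0,0,-0.35],[0,0,-0.35],[0,0,-0.35],[0,0,-0.35],[0,0,-0.35],[0,0,-0.35],[0,0,-0.35]], "xyz": [[4,-0.8,0],[9,-1.8,0],[14,-2.8,0],[20,-4,0],[26,-5.4,0],[32,-6.8,0],[37,-8,0],[42,-9,0]], "jaw": [0,0,0,0,0,0,0,0]}}

```text
time_s: 1.2
eef_pos: [0.5418, -0.3445, 0.2501]
eef_rot: [-0.0, 0.987, 0.162, -0.0]
wrist_force: [0.7, 0.1, 0.4]
opening: 0.0
grasp_force: 0.0
```

```bash
cat >> h.py <<'E'
from scipy.spatial.transform import Rotation as Ro
B=np.array([.573,-.318]);C=np.array([.5628,-.2098]);a=np.radians(18.6);X=np.array([np.cos(a),np.sin(a)]);Y=np.array([-X[1],X[0]])
def st(): 
    o=ctrl.get_obs();q=o["eef_rot"];R=Ro.from_quat([q[1],q[2],q[3],q[0]]).as_matrix();return o,R
def go(sx,sy,z):
    o,R=st();p=C+(sx*X+sy*Y)/1000
    print("cm",(R.T@(np.r_[p,z]-o["eef_pos"])*100).round(2));d=o["eef_pos"][:2]-C
    print("stand mm",(d@X*1e3).round(1),(d@Y*1e3).round(1),"z",o["eef_pos"][2].round(4),"xdir",np.degrees(np.arctan2(R[1,0],R[0,0])).round(2),"F",o["wrist_force"].round(1),"t",o["time_s"],"op",round(o["opening"],2))
E
python3 - <<'E'
from h import *
go(17,-105,.135);print(ctrl.tip_extent, (B-C)@X,(B-C)@Y)
E
```

```text
cm [ 7.99 -1.59 11.51]
stand mm -62.8 -121.0 z 0.2501 xdir 18.62 F [0.7 0.1 0.4] t 1.2 op 0.0
0.019 -0.024844159483953417 -0.1058019269178775
```

Call:
{"method": "send_rows", "body": {"dr": [[0,0,0],[0,0,0],[0,0,0],[0,0,0],[0,0,0],[0,0,0],[0,0,0],[0,0,0]], "xyz": [[4,-0.8,0],[8,-1.6,0],[8.2,-1.6,3],[8.2,-1.6,6],[8.2,-1.6,8],[8.2,-1.6,9],[8.2,-1.6,9],[8.2,-1.6,9]], "jaw": [0,0,0,0,0,0,0,0]}}

```text
time_s: 2.2
eef_pos: [0.6136, -0.3052, 0.1617]
eef_rot: [0.001, 0.987, 0.161, 0.001]
wrist_force: [-0.2, -0.8, 1.1]
opening: -0.001
grasp_force: 0.0
```

```bash
python3 - <<'E'
from h import *
go(17,-105,.126)
s=grab("side");o=ctrl.get_obs()
c=ctrl.calibration("side");K=c["camera_matrix"];T=np.linalg.inv(c["world_from_camera"])
for e in(0,.019,.032):
    p=T@np.r_[o["eef_pos"]-[0,0,e],1];print(e,K[0,2]+K[0,0]*p[0]/-p[2],K[1,2]-K[1,1]*p[1]/-p[2])
A=cv2.resize(s[180:330,280:480],None,fx=4,fy=4,interpolation=cv2.INTER_CUBIC);cv2.imwrite("pics/c2.png",cv2.cvtColor(A,cv2.COLOR_RGB2BGR))
E
```

```text
cm [-0.08 -0.17  3.57]
stand mm 17.7 -106.6 z 0.1617 xdir 18.58 F [-0.2 -0.8  1.1] t 2.2 op -0.0
0 387.2624083925509 235.08589629179252
0.019 386.55855888177257 246.1076503410757
0.032 386.0845421771856 253.53039547793367
```

View pics/c2.png

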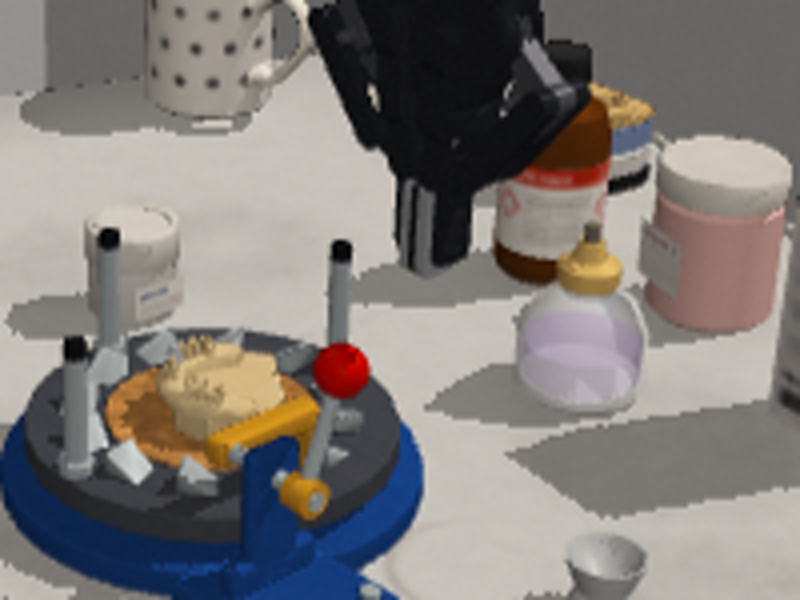

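Call:
{"method": "send_rows", "body": {"dr": [[0,0,0],[0,0,0],[0,0,0],[0,0,0],[0,0,0],[0,0,0],[0,0,0],[0,0,0]], "xyz": [[0,-0.1,2],[0,-0.1,3.7],[-1,-0.1,3.7],[-2,-0.1,3.7],[-2.7,-0.1,3.7],[-3.4,-0.1,3.7],[-4,-0.1,3.7],[-4.5,-0.1,3.7]], "jaw": [0,0,0,0,0,0,0,0]}}

```text
time_s: 3.25
eef_pos: [0.5695, -0.3181, 0.1233]
eef_rot: [0.0, 0.987, 0.161, -0.0]
wrist_force: [-0.0, -0.1, 0.1]
opening: 0.001
grasp_force: 0.1
```

Call:
{"method": "send_rows", "body": {"dr": [[0,0,0],[0,0,0],[0,0,0],[0,0,0],[0,0,0],[0,0,0],[0,0,0],[0,0,0]], "xyz": [[-0.5,0,0],[-1,0,0],[-1.4,0,0],[-1.4,0,0],[-1.4,0,0],[-1.4,0,0],[-1.4,0,0],[-1.4,0,0]], "jaw": [0,0,0,0,0,0,0,0]}}

```text
time_s: 4.25
eef_pos: [0.5568, -0.3223, 0.1232]
eef_rot: [-0.0, 0.987, 0.162, -0.0]
wrist_force: [-0.1, -0.5, -0.1]
opening: -0.003
grasp_force: 0.0
```

```bash
python3 - <<'E'
from h import *
go(-40,-105,.2)
s=grab("side");print(blobs(red(s),10))
A=cv2.resize(s[180:330,280:480],None,fx=4,fy=4,interpolation=cv2.INTER_CUBIC);cv2.imwrite("pics/c3.png",cv2.cvtColor(A,cv2.COLOR_RGB2BGR))
E
```

```text
cm [ 0.15  0.02 -7.68]
stand mm -41.5 -104.8 z 0.1232 xdir 18.6 F [-0.1 -0.5 -0.1] t 4.25 op -0.0
[((np.float64(422.0), np.float64(223.4)), 48), ((np.float64(341.8), np.float64(285.0)), 133)]
```

View pics/c3.png

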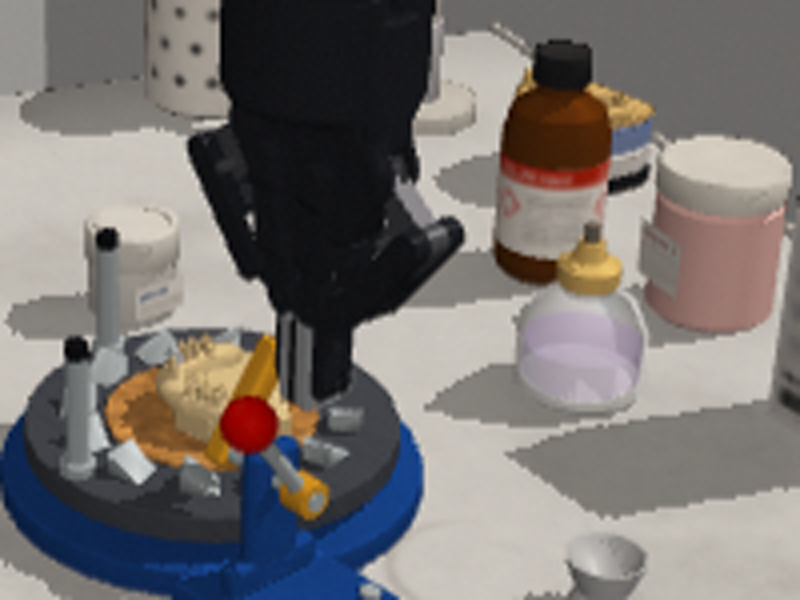

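The lever has tipped over and the ball rests at side (342,285). Next, the left post.

Call:
{"method": "send_rows", "body": {"dr": [[0,0,0],[0,0,0],[0,0,0],[0,0,0],[0,0,0],[0,0,0],[0,0,0],[0,0,0]], "xyz": [[0.3,0,-3],[0.3,0,-5],[0.4,-4,-5],[0.5,-9,-5],[0.6,-14,-5],[0.7,-17.5,-5],[0.7,-17.5,-2],[0.7,-17.5,0]], "jaw": [0,0,0,0,0,0,0,0]}}

```text
time_s: 5.3
eef_pos: [0.5076, -0.1537, 0.1232]
eef_rot: [0.0, 0.987, 0.162, 0.0]
wrist_force: [0.5, -0.3, -0.3]
opening: 0.001
grasp_force: 0.0
```

```bash
python3 - <<'E'
from h import *
go(-16,70,.091)
s=grab("side");t=grab("top");print(blobs(red(s),10),blobs(red(t),5))
E
```

```text
cm [1.84 0.08 3.22]
stand mm -34.4 70.8 z 0.1232 xdir 18.65 F [ 0.5 -0.3 -0.3] t 5.3 op 0.0
[((np.float64(421.5), np.float64(223.6)), 51), ((np.float64(342.1), np.float64(284.8)), 135)] [((np.float64(390.1), np.float64(239.8)), 59)]
```

Call:
{"method": "send_rows", "body": {"dr": [[0,0,0],[0,0,0],[0,0,0],[0,0,0],[0,0,0],[0,0,0],[0,0,0],[0,0,0]], "xyz": [[0,0.1,2],[0,0.1,3.2],[0.6,0.1,3.2],[1.2,0.1,3.2],[1.6,0.1,3.2],[2.0,0.1,3.2],[2.4,0.1,3.2],[2.8,0.1,3.2]], "jaw": [0,0,0,0,0,0,0,0]}}

```text
time_s: 6.4
eef_pos: [0.5346, -0.1464, 0.0914]
eef_rot: [0.0, 0.987, 0.162, -0.0]
wrist_force: [-2.2, -1.2, 0.8]
opening: 0.0
grasp_force: 1.0
```

Call:
{"method": "send_rows", "body": {"dr": [[0,0,0],[0,0,0],[0,0,0],[0,0,0],[0,0,0],[0,0,0],[0,0,0],[0,0,0]], "xyz": [[0.4,0,0],[0.8,0,0],[1.2,0,0],[1.5,0,0],[1.8,0,0],[2.1,0,0],[2.3,0,0],[2.3,0,0]], "jaw": [0,0,0,0,0,0,0,0]}}

```text
time_s: 7.4
eef_pos: [0.5566, -0.1388, 0.0914]
eef_rot: [-0.0, 0.987, 0.162, 0.0]
wrist_force: [-1.2, -0.9, 0.5]
opening: -0.002
grasp_force: 0.5
```

```bash
python3 - <<'E'
from h import *
go(21,70,.091)
s=grab("side")
A=cv2.resize(s[180:330,280:480],None,fx=4,fy=4,interpolation=cv2.INTER_CUBIC);cv2.imwrite("pics/c4.png",cv2.cvtColor(A,cv2.COLOR_RGB2BGR))
E
```

```text
cm [ 0.42 -0.07  0.04]
stand mm 16.8 69.3 z 0.0914 xdir 18.59 F [-1.2 -0.9  0.5] t 7.4 op -0.0
```

View pics/c4.png

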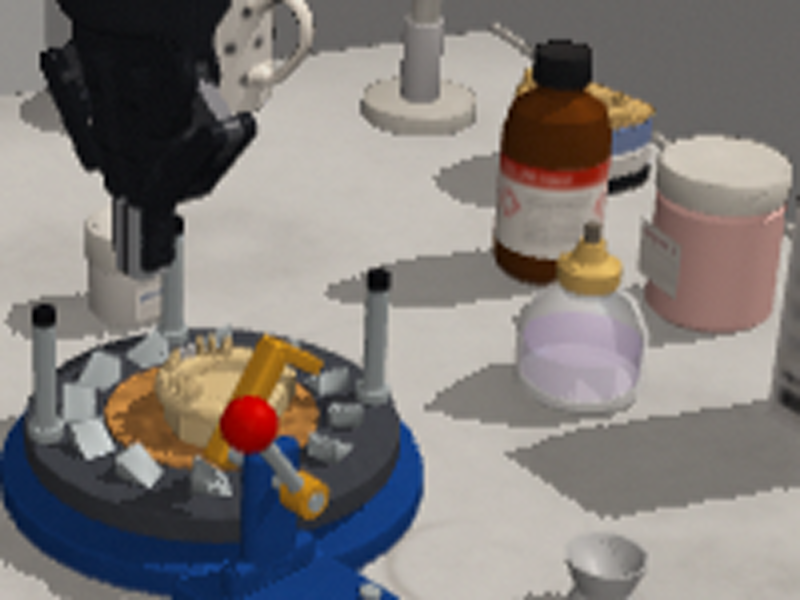

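```bash
python3 - <<'E'
from h import *
for n,a,b in(("far",(341,251),(378,279)),("near",(74,348),(43,316))):
    A=[]
    for p in(a,b):
        w=plane("side",(280+(p[0]+.5)/4-.5,180+(p[1]+.5)/4-.5),.092)[:2]-C;A.append(np.arctan2(w@Y,w@X));print(n,w@X,w@Y,A[-1])
    print(n,A[0]-A[1])
E
```

```text
far 0.07395537684944059 -0.0014019735453776174 -0.01895474946570582
far 0.06738441484611536 -0.03164051003301678 -0.43899416457342355
far 0.42003941510771775
near -0.07379394402328611 0.0012342684417561633 3.124868335899077
near -0.06682504951219514 0.03176248416687417 2.697893003681509
near 0.4269753322175682
```

Call:
{"method": "send_rows", "body": {"dr": [[0,0,0],[0,0,0],[0,0,0],[0,0,0],[0,0,0],[0,0,0],[0,0,0],[0,0,0]], "xyz": [[0.2,0,0],[0.4,0,0],[0.5,0,0],[0.6,0,0],[0.6,0,0],[0.6,0,0],[0.4,0,0],[-0.5,0,0]], "jaw": [0,0,0,0,0,0,0,0]}}

```text
time_s: 8.45
eef_pos: [0.5516, -0.1403, 0.0913]
eef_rot: [-0.0, 0.987, 0.162, 0.0]
wrist_force: [0.2, -0.4, 0.5]
opening: 0.002
grasp_force: 0.0
```

Call:
{"method": "send_rows", "body": {"dr": [[0,0,0],[0,0,0],[0,0,0],[0,0,0],[0,0,0],[0,0,0],[0,0,0],[0,0,0]], "xyz": [[-0.8,0,0],[-1,0,-2],[-1,0,-5],[-5,0,-8],[-9,0,-8],[-10.5,4,-8],[-10.5,9,-8],[-10.5,12,-8]], "jaw": [0,0,0,0,0,0,0,0]}}

```text
time_s: 9.45
eef_pos: [0.491, -0.2905, 0.1735]
eef_rot: [0.001, 0.987, 0.161, 0.001]
wrist_force: [0.5, -0.0, 0.8]
opening: -0.002
grasp_force: 0.0
```

```bash
python3 - <<'E'
from h import *
go(-108,-105,.123)
s=grab("side");t=grab("top")
A=np.hstack([cv2.resize(s[220:320,270:370],None,fx=4,fy=4,interpolation=cv2.INTER_CUBIC),cv2.resize(t[165:265,260:360],None,fx=4,fy=4,interpolation=cv2.INTER_CUBIC)]);cv2.imwrite("pics/c5.png",cv2.cvtColor(A,cv2.COLOR_RGB2BGR))
E
```

```text
cm [-1.42  5.13  5.07]
stand mm -93.8 -53.6 z 0.1735 xdir 18.5 F [ 0.5 -0.   0.8] t 9.45 op -0.0
```

View pics/c5.png

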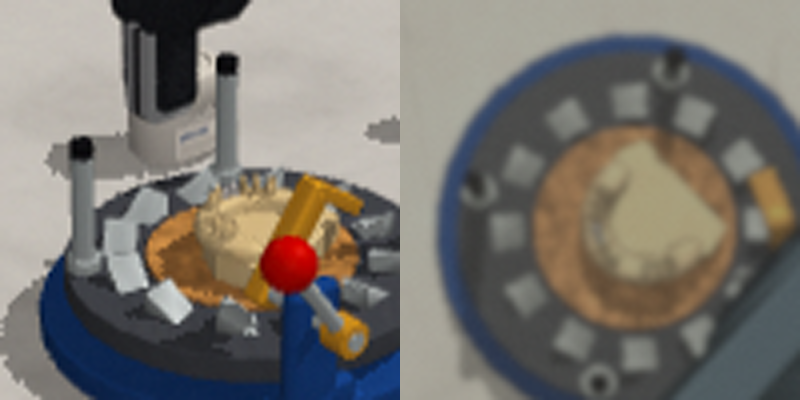

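```bash
python3 - <<'E'
from h import *
f=lambda p,o:(o[0]+(p[0]+.5)/4-.5,o[1]+(p[1]+.5)/4-.5)
def an(c,uv):
    w=plane(c,uv,.092)[:2]-C;return np.arctan2(w@Y,w@X)
for n,a,b in(("left",(108,239),(228,64)),("near",(74,348),(82,149))):
    print(n,an("side",f(a,(280,180)))-an("side",f(b,(270,220))))
for n,a,b in(("far",(306.,181.5),(274,60)),("left",(279.5,232.7),(78,188)),("near",(329.4,260.8),(198,378))):
    print("top",n,an("top",a)-an("top",f(b,(260,165))))
E
```

```text
left 0.5460260973509785
near 0.5134842041885976
top far 0.556218510392721
top left 0.5203917402225913
top near 0.4882741272431259
```

Call:
{"method": "send_rows", "body": {"dr": [[0,0,0],[0,0,0],[0,0,0],[0,0,0],[0,0,0],[0,0,0],[0,0,0],[0,0,0]], "xyz": [[-1.6,3,0],[-1.6,5.1,0],[-1.6,5.1,3],[-1.6,5.1,5.5],[-1.2,5.1,5.5],[-0.6,5.1,5.5],[0.2,5.1,5.5],[0.8,5.1,5.5]], "jaw": [0,0,0,0,0,0,0,0]}}

```text
time_s: 10.55
eef_pos: [0.5153, -0.3338, 0.1176]
eef_rot: [0.001, 0.987, 0.162, 0.001]
wrist_force: [-0.3, -0.5, -0.2]
opening: 0.001
grasp_force: 0.3
```

Call:
{"method": "send_rows", "body": {"dr": [[0,0,0],[0,0,0],[0,0,0],[0,0,0],[0,0,0],[0,0,0],[0,0,0],[0,0,0]], "xyz": [[0.5,0,0],[1,0,0],[1.5,0,0],[2,0,0],[2.4,0,0],[2.8,0,0],[2.8,0,0],[2.8,0,0]], "jaw": [0,0,0,0,0,0,0,0]}}

```text
time_s: 11.55
eef_pos: [0.5406, -0.3246, 0.1162]
eef_rot: [-0.0, 0.987, 0.162, -0.0]
wrist_force: [-0.5, 0.2, -0.5]
opening: -0.0
grasp_force: 0.0
```

Call:
{"method": "send_rows", "body": {"dr": [[0,0,0],[0,0,0],[0,0,0],[0,0,0],[0,0,0],[0,0,0],[0,0,0],[0,0,0]], "xyz": [[-1,0,0],[-2,0,-2],[-3,0,-6],[-6,0,-8],[-11,0,-8],[-16,0,-8],[-20,0,-8],[-20,0,-8]], "jaw": [0,0,0,0,0,0,0,0]}}

```text
time_s: 12.55
eef_pos: [0.3485, -0.3892, 0.1964]
eef_rot: [0.0, 0.987, 0.16, -0.0]
wrist_force: [0.7, 0.7, 0.4]
opening: 0.001
grasp_force: 0.0
```

```bash
python3 - <<'E'
from h import *
go(-108,-105,.123)
s=grab("side");t=grab("top");print(blobs(red(s),10),blobs(red(t),10))
A=np.hstack([cv2.resize(s[220:340,270:403],None,fx=3,fy=3,interpolation=cv2.INTER_CUBIC),cv2.resize(t[165:285,270:403],None,fx=3,fy=3,interpolation=cv2.INTER_CUBIC)]);cv2.imwrite("pics/c6.png",cv2.cvtColor(A,cv2.COLOR_RGB2BGR))
E
```

```text
cm [15.24  0.26  7.33]
stand mm -260.4 -101.7 z 0.1964 xdir 18.36 F [0.7 0.7 0.4] t 12.55 op 0.0
[((np.float64(421.3), np.float64(223.3)), 49), ((np.float64(361.5), np.float64(272.0)), 136)] [((np.float64(383.4), np.float64(217.9)), 56)]
```

View pics/c6.png

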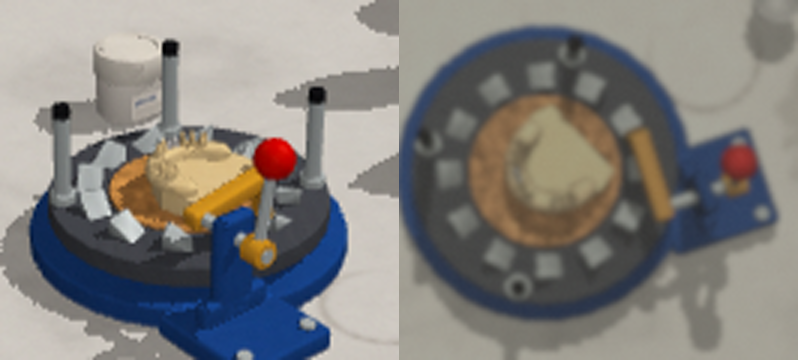

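```bash
cat > ang.py <<'E'
from h import *
# cap centroids: dark, near predicted pixel; angle via plane z=.092 (side)
def caps(im,cam,th):
    c=ctrl.calibration(cam);K=c["camera_matrix"];T=np.linalg.inv(c["world_from_camera"]);out=[]
    for ph in(0,np.pi/2,np.pi):
        w=C+.074*(np.cos(ph-th)*X+np.sin(ph-th)*Y);p=T@np.r_[w,.093,1]
        u,v=K[0,2]-K[0,0]*p[0]/p[2],K[1,2]+K[1,1]*p[1]/p[2]
        x0,y0=int(u)-7,int(v)-7;g=255-im[y0:y0+15,x0:x0+15].max(2).astype(float);g=np.clip(g-205,0,None)
        yy,xx=np.mgrid[:15,:15];q=plane(cam,(x0+(g*xx).sum()/g.sum(),y0+(g*yy).sum()/g.sum()),.093)[:2]-C
        out.append(ph-np.arctan2(q@Y,q@X));out[-1]=(out[-1]+np.pi)%(2*np.pi)-np.pi
    return np.round(out,3)
E
python3 - <<'E'
from ang import *
for th,f in((0,"side0"),(.52,None)):
    im=cv2.cvtColor(cv2.imread("pics/side0.png"),cv2.COLOR_BGR2RGB) if f else grab("side")
    a=caps(im,"side",th);print(a,a.mean())
s=grab("side");t=grab("top")
sel=lambda B,x,y:min(B,key=lambda b:abs(b[0][0]-x)+abs(b[0][1]-y))[0]
p,e=two(ray("top",sel(blobs(red(t),10),382,215)),ray("side",sel(blobs(red(s),10),362,272)));d=p[:2]-C;print("ball",d@X,d@Y,p[2],e)
E
```

```text
[ 0.036  0.001 -0.012] 0.008333333333333333
[0.559 0.534 0.512] 0.535
ball -0.033106322194743916 -0.10589557754385755 0.11419490755923878 0.0005475768951087726
```

```bash
python3 - <<'E'
from h import *
s=grab("side","side9");t=grab("top","top9")
rd=lambda f:cv2.cvtColor(cv2.imread(f),cv2.COLOR_BGR2RGB)
c=lambda im,x,y:cv2.resize(im[y:y+50,x:x+66],(400,300),interpolation=cv2.INTER_CUBIC)
A=np.vstack([np.hstack([c(rd("pics/side0.png"),320,260),c(s,320,260)]),np.hstack([c(rd("pics/top0.png"),330,195),c(t,330,195)])])
cv2.imwrite("pics/c7.png",cv2.cvtColor(A,cv2.COLOR_RGB2BGR))
E
```

```text
(no output)
```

View pics/c7.png

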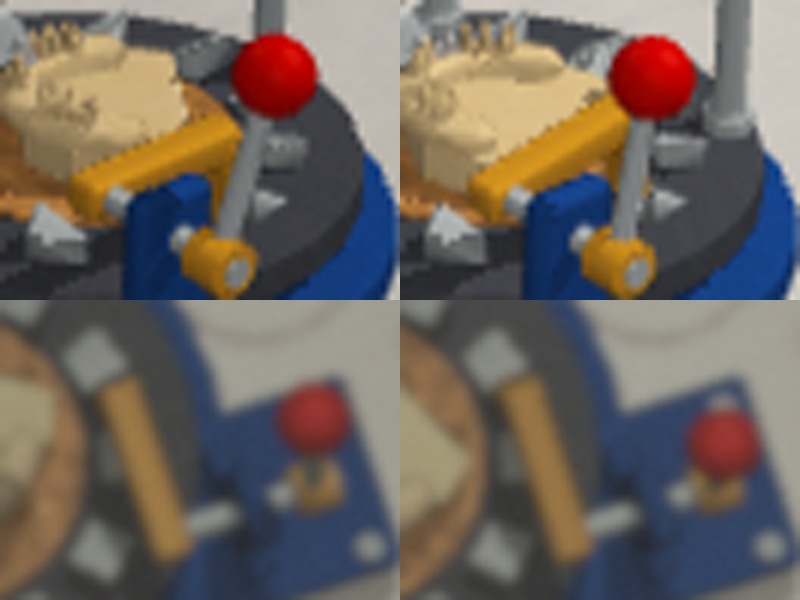

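The ball sits 8 mm short of fully down at side (361,272) against (365,271) before. The wheel is one notch back, but the nose appears caught on the tooth crest. I'll nudge the wheel forward a hair.

```bash
python3 - <<'E'
from h import *
go(67,66,.1964)
E
```

```text
cm [ 3.240e+01 -1.672e+01 -1.000e-02]
stand mm -256.8 -101.6 z 0.1962 xdir 18.67 F [-0.4 -0.3 -0.7] t 12.9 op 0.0
```

Call:
{"method": "send_rows", "body": {"dr": [[0,0,0],[0,0,0],[0,0,0],[0,0,0],[0,0,0],[0,0,0],[0,0,0],[0,0,0]], "xyz": [[4,-2,0],[9,-4.6,0],[14,-7.2,0],[19,-9.8,0],[24,-12.4,0],[29,-15,0],[32.4,-16.7,0],[32.4,-16.7,0]], "jaw": [0,0,0,0,0,0,0,0]}}

```text
time_s: 13.9
eef_pos: [0.6065, -0.1238, 0.1959]
eef_rot: [-0.0, 0.986, 0.164, 0.0]
wrist_force: [-0.6, 0.6, -0.2]
opening: 0.003
grasp_force: 0.0
```

Call:
{"method": "send_rows", "body": {"dr": [[0,0,0],[0,0,0],[0,0,0],[0,0,0],[0,0,0],[0,0,0],[0,0,0],[0,0,0]], "xyz": [[0,0,3],[0,0,6],[0,0,9],[0,0,10.5],[-0.4,0,10.5],[-0.8,0,10.5],[-1.1,0,10.5],[-1.3,0,10.5]], "jaw": [0,0,0,0,0,0,0,0]}}

```text
time_s: 14.9
eef_pos: [0.5933, -0.1312, 0.0925]
eef_rot: [0.0, 0.987, 0.161, 0.001]
wrist_force: [2.7, 1.7, 2.1]
opening: -0.003
grasp_force: 1.7
```

```bash
cat > chk.py <<'E'
from ang import *
go(50,66,.091);s=grab("side");print(blobs(red(s),60));print(caps(s,"side",.52))
E
python3 chk.py
```

```text
cm [-0.4  -0.12  0.15]
stand mm 54.0 64.8 z 0.0925 xdir 18.57 F [2.7 1.7 2.1] t 14.9 op -0.0
[((np.float64(361.7), np.float64(271.7)), 124)]
[0.559 0.55  0.508]
```

Contact just begun (2.7 N). Advance in small steps.

Call:
{"method": "send_rows", "body": {"dr": [[0,0,0],[0,0,0],[0,0,0],[0,0,0],[0,0,0],[0,0,0],[0,0,0],[0,0,0]], "xyz": [[-0.05,0,0],[-0.1,0,0],[-0.15,0,0],[-0.15,0,0],[-0.15,0,0],[-0.15,0,0],[-0.15,0,0],[-0.15,0,0]], "jaw": [0,0,0,0,0,0,0,0]}}

```text
time_s: 15.95
eef_pos: [0.5912, -0.1314, 0.0913]
eef_rot: [-0.0, 0.987, 0.162, 0.0]
wrist_force: [2.5, 2.6, 0.2]
opening: -0.005
grasp_force: 1.4
```

```bash
python3 chk.py
```

```text
cm [-0.2  -0.08  0.03]
stand mm 52.0 65.2 z 0.0913 xdir 18.59 F [2.5 2.6 0.2] t 15.95 op -0.01
[((np.float64(365.5), np.float64(271.4)), 121)]
[0.529 0.574 0.478]
```

The pawl dropped: the ball is back at (365.5, 271.4), the fully down position. Retreat and verify.

Call:
{"method": "send_rows", "body": {"dr": [[0,0,0],[0,0,0],[0,0,0],[0,0,0],[0,0,0],[0,0,0],[0,0,0],[0,0,0]], "xyz": [[0.5,0,0],[1.2,0,0],[1.4,0,-3],[1.4,0,-8],[1.4,0,-11],[-4,0,-11],[-10,0,-11],[-14,0,-11]], "jaw": [0,0,0,0,0,0,0,0]}}

```text
time_s: 17.0
eef_pos: [0.4565, -0.1765, 0.2011]
eef_rot: [-0.0, 0.987, 0.161, -0.001]
wrist_force: [-0.9, -0.2, -0.9]
opening: -0.006
grasp_force: 0.0
```

Call:
{"method": "send_rows", "body": {"dr": [[0,0,0],[0,0,0],[0,0,0],[0,0,0],[0,0,0],[0,0,0],[0,0,0],[0,0,0]], "xyz": [[-4,0,0],[-8,0,0],[-12,0,0],[-14,0,0],[-14,0,0],[-14,0,0],[-14,0,0],[-14,0,0]], "jaw": [0,0,0,0,0,0,0,0]}}

```text
time_s: 18.0
eef_pos: [0.3263, -0.2204, 0.2012]
eef_rot: [-0.0, 0.987, 0.162, -0.0]
wrist_force: [0.5, 1.0, 1.3]
opening: 0.001
grasp_force: 0.0
```

```bash
python3 - <<'E'
from ang import *
go(0,0,.2)
s=grab("side");t=grab("top");a=caps(s,"side",.5);print(a,a.mean()-.008)
p,e=two(ray("top",blobs(red(t),10)[0][0]),ray("side",blobs(red(s),60)[0][0]));d=p[:2]-C;print("ball",d@X,d@Y,p[2],blobs(red(s),60))
c=lambda im,x,y:cv2.resize(im[y:y+120,x:x+133],(400,360),interpolation=cv2.INTER_CUBIC)
cv2.imwrite("pics/c8.png",cv2.cvtColor(np.hstack([c(s,270,220),c(t,270,165)]),cv2.COLOR_RGB2BGR))
E
```

```text
cm [22.75  6.56  0.12]
stand mm -227.6 65.4 z 0.2012 xdir 18.65 F [0.5 1.  1.3] t 18.0 op 0.0
[0.529 0.499 0.478] 0.494
ball -0.02501195757029005 -0.10614101123585784 0.11238062080403333 [((np.float64(365.3), np.float64(271.5)), 126)]
```

View pics/c8.png

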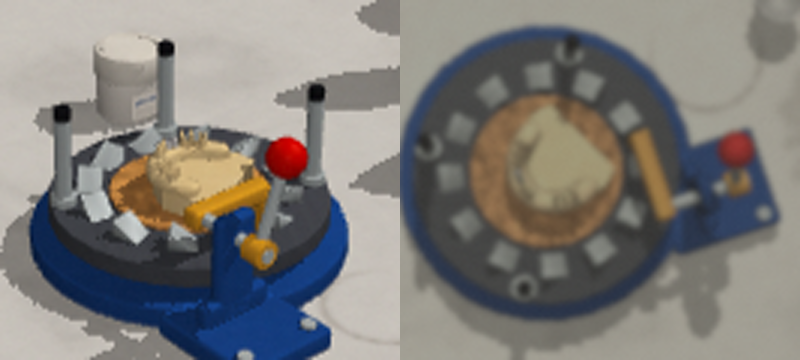

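The ball is at its down position, with the wheel at about 0.494 rad (inside 0.455 to 0.59). The stone and bystanders look undisturbed and the arm is clear.

```bash
python3 -c "
from bench import ctrl
print(ctrl.hand_in())"
```

```text
the job is handed in; nothing more can be done
None
```

Job handed in: the turntable is one notch back at about 0.49 rad with the pawl fully down, though the pawl first caught on a tooth crest and dropped only after I nudged the wheel forward about 0.03 rad.

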